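Start the fan on full, then turn it down to the marked speed

ROBOT

A 6-joint arm with a two-finger parallel gripper is mounted at the origin on the work surface. World frame = base frame: x ahead of the robot, y to its left, z up, the work surface at z = 0. Lengths are in m, angles in degrees, forces in N, time in s.
With the tool pointing down it reaches from about 0.35 to 0.8 m from the base axis. Payload 7.3 kg.
Tool frame: the origin (TCP) lies where the fingers leave the gripper's body, on its centre line; the fingertips stand 73 mm ahead of it and the grasp point (between the pads) lies 54 mm ahead of it; z points along the fingers, x is the direction in which the jaws open and shut, and the axes are right-handed (so a half turn about z gives the same grasp; the last joint's range is limited). The gripper opens to 85 mm and grips with 20 to 120 N. Pads are 22 mm wide; open, the fingers measure 114 mm over their backs; the gripper's body (76 mm by 85 mm) begins 54 mm behind the grasp point. The pads swing forward as they close: fully open they stand 13 mm farther back than shut.
Start: joints at [61.02, 19.595, 87.324, -0, 73.075, -8.365], TCP at [0.185, 0.491, 0.304] pointing down, gripper open.
Joint ranges: [-145.02, 145.02], [-44.19, 115.74], [2.07, 154.8], [-57.11, 237.11], [16.16, 152.29], [-177.93, 177.93]. Speed limits (degrees/s): [147.25, 147.25, 180, 180, 180, 180].

INTERFACE

Orientations are given as [roll, pitch, yaw] about the fixed x, y, z axes, in that order (R = Rz(yaw) Ry(pitch) Rx(roll)).
In Python, from plant import r, viewer gives the robot as it stands.
- The arm moves only by the tool arm_command, never from a script. Its arguments are lists of equal length, an entry for each row: "angular": the turn, a rotation vector about the tool's x, y, z in rad, a list of three; "slide": the shift along the tool's x, y, z in m, a list of three; "fingers": the closure, from 0 (fully open) to 1 (shut). A call has 1 to 10 rows; each row is the pose to reach, as a shift and turn from the pose measured when the call began, along the tool's axes at that moment; what a row does not reach only later rows make up. A row lasts 1/12 s, in which the tool goes at most 41.7 mm and 7.16 degrees, less where a joint would pass 70% of its speed; a pose out of reach is approached as far as the arm can. A call with a gripper value outside its range is refused whole. The fingers move at their own pace and stop on an object; "grip_force" is the grip in N (left out, the last holds). Time passes only in rows, so rows that repeat a pose let the fingers close. It gives the time, the measured TCP pose, the force and the opening at its end, in the units of the state.
- r.read_state(): the state, without advancing time (a new reading comes with each control period).
- viewer.get_image(name): name is "side" or "top"; returns a dict with "img" (420x560x3 uint8, red, green, blue), "range_z" (420x560 float32, m along the optical axis (not along the pixel's ray), 0 where there is no reading), "K" (3x3 intrinsics, pixels), "pose" (4x4, takes a point from camera to world coordinates). Camera axes: x right, y up, looking along -z (the intrinsics and any distortion apply to the point x, -y, -z); pixel columns grow to the right and rows downward; lengths in m; the calibration is good to about 2 mm. A picture is of the moment at which its call begins.
- r.hand_in(): hands the job in, once; it reports no verdict.
Trained networks look in a picture, given as the dict that the camera call returned (one of the last four; its "shot" number tells which), for a name from the list of things; names that differ only in an ending like _2 or _b are one class to them, and where a whole thing is asked for, a point or a joint stands for the part that bears it (a point fixed in the world has none). Each returns a list of dicts, best first, with "conf" (0 to 1); they miss things now and then, are a little off and sometimes report something else, mostly with a low value. They report only what shows in the picture. A call takes as long as a camera call.
- viewer.boxes_of(picture, thing): "position" ([column, row] in pixels, amid what is visible of it).
- viewer.masks_of(picture, thing): "mask" (420x560 bool, what is visible of it) and "position" ([column, row] in pixels, amid what is visible of it).
The state is a dict: "clock": time; "joints": joint angles; "qd": joint speeds; "tau": joint torques, N m; "ee_pos": TCP position; "eef_rot": TCP orientation; "wrist_force": force on the tool from outside, world axes, zero at the start; "torque": the same for the moment, N m; "grip_width": finger opening in m.
Only numpy, scipy, OpenCV 4.12 (cv2) and the standard library are available. Lean on these libraries where they do the work, as an engineer would, in place of code of your own. Each camera call takes 0.05 s, during which the arm holds its last target. There are 200 camera calls.

TASK

The desk fan is off and its motor is slow to start: with a fingertip push its black speed arm all the way round to full, at the three red bars, then push it back until it points at the green marker and leave it there. Only push the arm, gently: do not pinch it or force it hard against its stop, and do not shift the green marker or anything else on the table.

Things in the scene. Friction and masses are not known exactly. Their poses are not given: they have to be found in the camera images.
- speed_arm (a joint): angle of the fan's black speed arm about the vertical dial axis, rad, growing counterclockwise seen from above. 0 = off (stop, white dot), 2.30 = full (stop, middle of three red bars); starts between 0 and 0.3. Light friction (about 1.5 N pushed 55 mm from the axis), no spring: it stays where it is left
- pointer_tip (a point): outer end of the speed arm's top edge, 70 mm from the dial axis and 36 above the dial face; x axis outward along the arm. The arm is an upright black blade, 12 to 36 above the dial face, with a white line on top and a tail 20 long behind the axis, on a low conical hub (48 across, 12 high); rubber pads cover both flanks from 13 to 33 above the face and make it 14 thick: one pushes there
- marker (a joint): angle of the green marker on the same scale as the speed arm (equal values: the arm points at the middle of the marker); between 0.65 and 1.70, different every time; it sits stiffly and must not be moved
- marker_mid (a point): top centre of the green marker, a tab 18 (radial) x 26 x 4 high lying on the dial face, 80 from the dial axis; x axis points outward from the dial axis
- dial_axis (a point): centre of the grey dial face (level disc of radius 91 mm, 37 above the table) on the arm's turning axis; axes are the fan's, turned up to 0.35 rad about vertical. At off the arm points 25 degrees (0.436 rad) counterclockwise from this x axis
- fan: white desk fan, fixed to the table; origin on the table under the dial axis. Its base is 190 mm along x, from 95 on the +y side to 325 on the -y side of the origin, 35 high; the fan's round head, about 190 across with its top 260 above the table, stands 225 from the dial axis on the -y side, and its rim comes to within 130 of it
- coaster: orange silicone coaster, disc 96 across and 6 thick, lying beside the dial with the tea glass on it; origin under its centre
- tea_glass: amber tea glass, 64 across, 85 tall, standing on the orange coaster; origin under its centre
- ashtray: blue ceramic ashtray, 110 across, 35 tall, on the far side of the dial; origin under its centre
- remote: black remote control, 45 x 150 x 18, lying on the robot's side of the dial; origin under its centre
- sugar_jar: empty clear glass jar with clip lid, 90 across, 115 tall, left part of the table; origin under its centre
- spoon: steel spoon lying on the left part of the table, about 190 long along its x; origin near its middle, on the table

How it is judged:
By the outcome, as a careful person would: the job done as asked, in the order asked, and still so for the second after the job is handed in, with the robot touching nothing.
It also fails if it takes over 45 s, if anything falls off the work surface, if the arm or the gripper's body presses on something with over 40 N, if the wrist force passes 120 N, or if a joint passes its speed limit or range.

## Working session

There is one attempt and no reset: what is moved stays moved. The work goes in short steps, Python scripts to look and compute and a tool call to move; the robot and the scene stay as the last step left them, time stands still between calls to the robot, and variables do not carry over. Pictures are saved under pics/ and viewed, about 8 in all and at most 12, crops included, and the job is handed in when it is done.

Besides the shell and the picture viewer there is one more tool, called after "Request:" by a JSON object that holds its "op" and its "data". arm_command: Moves the arm, as the interface text tells. Its arguments: {"type":"object","properties":{"angular":{"type":"array"},"slide":{"type":"array"},"fingers":{"type":"array"},"grip_force":{"type":"number"}},"required":["angular","slide","fingers"]}

```bash
mkdir -p pics; cat > h.py <<'E'
import numpy as np, cv2
from plant import r, viewer
def w(p,uv,z=None):
    """pixel -> world; with plane height z or by depth"""
    u,v=uv;K=p["K"];T=np.array(p["pose"])
    d=np.array([(u-K[0][2])/K[0][0],-(v-K[1][2])/K[1][1],-1.0])
    o=T[:3,3];dw=T[:3,:3]@d
    s=(z-o[2])/dw[2] if z is not None else float(p["range_z"][int(round(v)),int(round(u))])
    return o+s*dw
def save(p,n,crop=None,f=1):
    i=p["img"][:,:,::-1]
    if crop: i=i[crop[1]:crop[3],crop[0]:crop[2]]
    cv2.imwrite("pics/"+n,cv2.resize(i,None,fx=f,fy=f,interpolation=cv2.INTER_CUBIC))
E
python3 - <<'E'
from h import *
np.set_printoptions(precision=4,suppress=True)
s=r.read_state();print(s)
for n in("top","side"):
    p=viewer.get_image(n);save(p,n+"0.png");print(n,p["K"],p["pose"])
    for t in("speed_arm","pointer_tip","marker","dial_axis","marker_mid","fan","coaster","tea_glass","ashtray","remote"):
        for b in viewer.boxes_of(p,t)[:2]:
            print(t,b["conf"],b["position"],w(p,b["position"]))
E
```

```text
{'clock': 0.0, 'joints': array([61.0191, 19.6351, 87.3775,  0.0002, 73.0759, -8.3638]), 'qd': array([-0.0437,  0.0277, -0.0109, -0.0721, -0.0054, -0.0349]), 'tau': array([ -0.0001, -43.3679, -24.6019,  -0.0001,   0.0077,   0.    ]), 'ee_pos': array([0.1847, 0.4911, 0.3032]), 'eef_rot': array([-179.987 ,    0.0875,   69.3828]), 'wrist_force': array([-0.6412, -0.5636,  0.7947]), 'torque': array([0.0173, 0.0109, 0.0196]), 'grip_width': 0.08558675111035358}
top [[479.528    0.     280.6811]
 [  0.     479.528  208.0017]
 [  0.       0.       1.    ]] [[ 0.0237  0.9965 -0.08    0.4913]
 [-0.9997  0.0228 -0.0128  0.2208]
 [-0.0109  0.0803  0.9967  1.1184]
 [ 0.      0.      0.      1.    ]]
speed_arm 0.61 [391.3, 207.9] [ 0.5822 -0.0102  0.059 ]
pointer_tip 0.86 [393.3, 211.8] [ 0.5747 -0.0176  0.0456]
marker 0.59 [364.6, 227.7] [0.5379 0.0451 0.0395]
dial_axis 0.88 [449.2, 215.0] [ 0.5711 -0.1454  0.036 ]
marker_mid 0.47 [365.1, 227.9] [0.5375 0.044  0.0395]
fan 0.61 [451.0, 219.6] [ 0.561  -0.1502  0.0334]
coaster 0.64 [301.2, 230.3] [0.5299 0.1863 0.0067]
coaster 0.15 [365.1, 228.8] [0.
[... 402 characters left out ...]
   1.    ]]
speed_arm 0.93 [323.2, 314.6] [ 0.5825 -0.0277  0.0556]
speed_arm 0.4 [285.5, 145.8] [0.6579 0.4221 0.0842]
pointer_tip 0.92 [323.3, 315.4] [ 0.5823 -0.0289  0.0546]
marker 0.74 [335.1, 358.2] [ 0.5347 -0.1679  0.2027]
marker 0.28 [215.4, 168.0] [0.4835 0.4825 0.0031]
dial_axis 0.74 [331.2, 359.1] [ 0.5671 -0.1099  0.0389]
marker_mid 0.6 [289.7, 297.9] [0.5353 0.0352 0.0412]
fan 0.79 [333.0, 359.3] [ 0.5346 -0.1632  0.1878]
coaster 0.65 [267.7, 265.5] [0.5227 0.1466 0.0047]
tea_glass 0.59 [274.0, 239.7] [0.5506 0.1862 0.0387]
tea_glass 0.47 [233.2, 332.8] [0.4077 0.0088 0.0182]
ashtray 0.88 [399.4, 288.6] [ 0.7726 -0.0006  0.008 ]
remote 0.93 [233.1, 331.6] [0.4082 0.0112 0.0184]
```

```bash
python3 - <<'E'
from h import *
p=viewer.get_image("top");save(p,"topc.png",(270,100,530,310),3)
p=viewer.get_image("side");save(p,"sidec.png",(200,200,460,410),3)
E
```

```text
(no output)
```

View pics/topc.png

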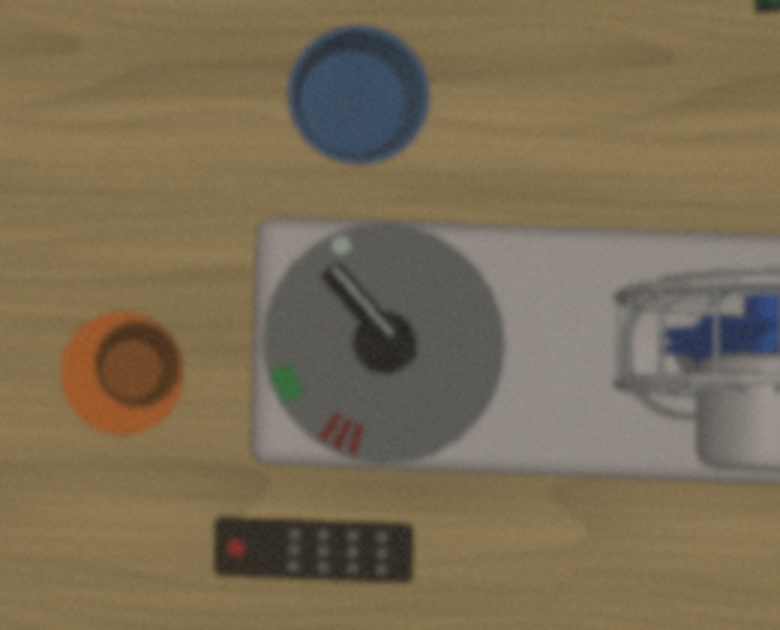

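View pics/sidec.png

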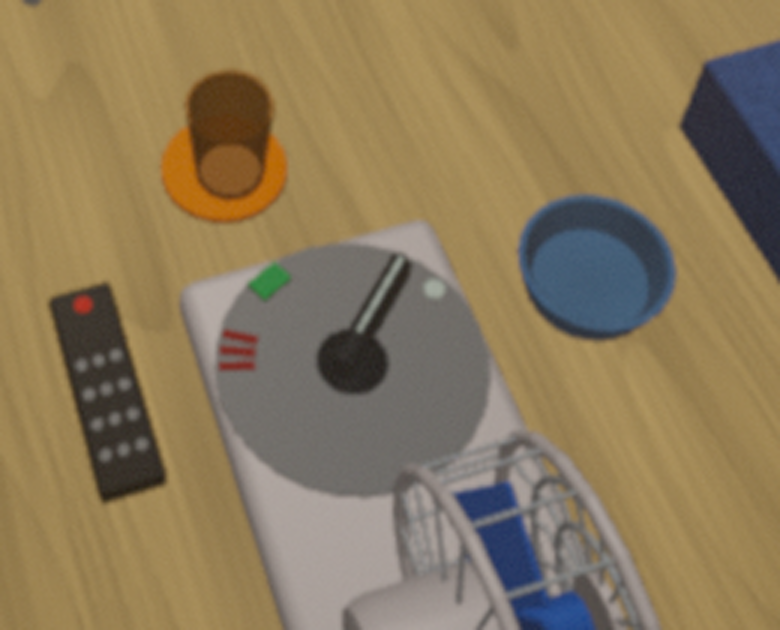

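The top crop shows the dial centre at about (384,342), the arm pointing up-left, the white dot at (341,245), the green marker at (288,384) and the red bars at (342,434). The side crop agrees. The next step is to measure these in world coordinates.

```bash
cat >> h.py <<'E'
def cen(m):
    n,l,st,c=cv2.connectedComponentsWithStats(m.astype(np.uint8))
    k=1+np.argmax(st[1:,4]);return c[k],st[k,4]
C=np.array([0.0,0.0])
def ang(P,C): return np.arctan2(P[1]-C[1],P[0]-C[0])
def measure(name,C=None,verbose=0):
    p=viewer.get_image(name);hsv=cv2.cvtColor(p["img"],cv2.COLOR_RGB2HSV).astype(int);H,S,V=hsv[...,0],hsv[...,1],hsv[...,2]
    # rectified world xy of every pixel on plane z
    vv,uu=np.mgrid[0:420,0:560];K=p["K"];T=np.array(p["pose"])
    d=np.stack([(uu-K[0][2])/K[0][0],-(vv-K[1][2])/K[1][1],-np.ones(uu.shape)],-1)@T[:3,:3].T
    def plane(z): s=(z-T[2,3])/d[...,2]; return T[:2,3]+s[...,None]*d[...,:2]
    return p,H,S,V,plane
E
python3 - <<'E'
from h import *
for n in("top","side"):
    p,H,S,V,pl=measure(n)
    X=pl(0.037)
    c0=np.array([0.57,-0.02]);R=np.hypot(*(X-c0).transpose(2,0,1))
    dial=(R<0.13)&(S<45)&(V>70)&(V<130)
    cc=max(cv2.findContours(dial.astype(np.uint8),cv2.RETR_EXTERNAL,cv2.CHAIN_APPROX_NONE)[0],key=cv2.contourArea)[:,0]
    P=X[cc[:,1],cc[:,0]]
    # circle fit, robust
    from scipy.optimize import least_squares
    f=least_squares(lambda q:np.hypot(P[:,0]-q[0],P[:,1]-q[1])-q[2],[*c0,.091],loss="soft_l1",f_scale=.001).x
    print(n,"dial",f); C=f[:2]
    rr=np.hypot(*(X-C).transpose(2,0,1))
    for nm,m,z in(("green",(H>40)&(H<80)&(S>90)&(rr<.1),.041),("red",((H<8)|(H>172))&(S>90)&(rr<.1),.037),("dot",(V>150)&(S<60)&(rr<.088)&(rr>.07),.037)):
        X2=pl(z); 
        if m.sum(): q=X2[m].mean(0);print(nm,m.sum(),q,np.degrees(ang(q,C)),np.hypot(*(q-C)))
    X3=pl(.073);r3=np.hypot(*(X3-C).transpose(2,0,1));
    m=(V>140)&(S<60)&(r3<.072)&(r3>.01);q=X3[m];
    print("line",len(q),q.mean(0),np.degrees(ang(q.mean(0),C)),r3[m].min(),r3[m].max())
    for b in viewer.boxes_of(p,"pointer_tip")[:1]: print(w(p,b["position"],.073))
E
```

```text
top dial [ 0.57053634 -0.02109334  0.09883299]
green 64 [0.53862458 0.0442569 ] 116.02713188027234 0.07272560601097261
red 65 [0.50284998 0.00143583] 161.5901574882306 0.07133727554734638<stdin>:19: RuntimeWarning: Mean of empty slice.
  ret = um.true_divide(
Traceback (most recent call last):
ValueError: zero-size array to reduction operation minimum which has no identity
```

```bash
python3 - <<'E'
from h import *
from scipy.optimize import least_squares
for n,c,off in(("top",(384,342),(270,100)),("side",(353,370),(200,200))):
    p,H,S,V,pl=measure(n); u,v=c[0]/3+off[0],c[1]/3+off[1]
    C0=w(p,(u,v),.037)[:2]; X=pl(.037)
    Vb=cv2.GaussianBlur(p["img"][:,:,1].astype(np.float32),(0,0),.7); K=p["K"];T=np.array(p["pose"])
    def pix(P,z): 
        q=(np.c_[P,np.full(len(P),z)]-T[:3,3])@T[:3,:3]; return (K[0][0]*q[:,0]/-q[:,2]+K[0][2]).astype(np.float32),(-K[1][1]*q[:,1]/-q[:,2]+K[1][2]).astype(np.float32)
    E=[]
    rs=np.arange(.080,.102,.0005)
    for a in np.radians(np.arange(0,360,4)):
        x,y=pix(C0+rs[:,None]*[np.cos(a),np.sin(a)],.037)
        g=np.gradient(cv2.remap(Vb,x[None],y[None],cv2.INTER_LINEAR)[0]);k=np.argmax(g)
        if g[k]>1 and 2<k<len(rs)-3:E.append(C0+rs[k]*np.array([np.cos(a),np.sin(a)]))
    E=np.array(E)
    f=least_squares(lambda q:np.hypot(E[:,0]-q[0],E[:,1]-q[1])-q[2],[*C0,.091],loss="soft_l1",f_scale=.0007).x
    print(n,C0,"fit",len(E),f);C=f[:2]
    rr=np.hypot(*(X-C).transpose(2,0,1)); G=p["img"].astype(int)
    for nm,m,z in(("green",(H>40)&(H<80)&(S>90)&(rr<.1),.041),("red",((H<8)|(H>172))&(S>90)&(rr<.1),.037),("dot",(V>135)&(S<60)&(rr<.085)&(rr>.066),.037),("line",(V>105)&(S<60)&(rr<.085)&(rr>.01),.073)):
        q=pl(z)[m];
        if nm=="line": q=q[(np.hypot(*(q-C).T)<.069)]
        if len(q): print(nm,len(q),q.mean(0),np.degrees(ang(q.mean(0),C)),np.hypot(*(q.mean(0)-C)))
    b=viewer.boxes_of(p,"pointer_tip")[0]; q=w(p,b["position"],.073);print("tip",q,np.degrees(ang(q,C)),np.hypot(*(q[:2]-C)))
    m=(rr<.095)&(V<60); print("dark V",m.sum(), "dialV",np.median(V[rr<.08]))
E
```

```text
top [ 0.57063508 -0.03009429] fit 86 [ 0.57149859 -0.02876569  0.09017791]
green 64 [0.53876815 0.04411834] 114.18368290588703 0.0798959547588854
red 61 [0.50229794 0.00109677] 156.6581393435284 0.075369070113028
dot 13 [0.64400383 0.0032533 ] 23.826701849022893 0.07926049504359212
line 2 [0.60796673 0.00349591] 41.49763915515242 0.048690206070086
tip [ 0.56866949 -0.01304684  0.073     ] 100.20295089948762 0.015971415840714247
dark V 328 dialV 91.0
side [ 0.56991446 -0.03338508] fit 85 [ 0.57076315 -0.02707689  0.09067697]
green 81 [0.53857283 0.04547143] 113.92727708311291 0.07936923678359233
red 93 [0.50254555 0.00491165] 154.8772214943249 0.07534526041982227
dot 44 [0.63363014 0.00072631] 23.857619241201903 0.06874064413980388
line 2838 [ 0.56950475 -0.03238837] -103.32882071225227 0.005458518873827494
tip [ 0.57452175 -0.03555912  0.073     ] -66.10119155070534 0.009277681065681425
dark V 435 dialV 113.0
```

```bash
cat >> h.py <<'E'
from scipy.spatial.transform import Rotation as Ro
import json
C=np.array([0.5712,-0.028])
def polar(th,off,rad=.052,z=.127):
    """target pose: arm world angle th deg, tool offset along ccw tangent"""
    a=np.radians(th);e=np.array([np.cos(a),np.sin(a)]);t=np.array([-e[1],e[0]])
    return [*(C+rad*e+off*t),z,th]
def rows(targets):
    s=r.read_state();R0=Ro.from_euler("xyz",s["eef_rot"],degrees=True)
    sl,an=[],[]
    for x,y,z,yaw in targets:
        sl.append(R0.inv().apply(np.array([x,y,z])-s["ee_pos"]).round(4).tolist())
        an.append((R0.inv()*Ro.from_euler("xyz",[180,0,yaw],degrees=True)).as_rotvec().round(3).tolist())
    print(round(s["clock"],2),s["ee_pos"].round(4),s["eef_rot"].round(1),s["wrist_force"].round(1))
    print("slide",json.dumps(sl));print("ang",json.dumps(an))
E
python3 -c "
from h import *
rows([polar(41,-.034,z=.25),polar(41,-.034,z=.18)])"
```

```text
1.45 [0.1848 0.4914 0.3039] [-180.    -0.    69.4] [-0.2  0.2 -0.2]
slide [[-0.3206, 0.5992, 0.0539], [-0.3206, 0.5992, 0.1239]]
ang [[-0.0, -0.0, 0.495], [-0.0, -0.0, 0.495]]
```

Request:
{"op": "arm_command", "data": {"angular": [[0, 0, 0.1], [0, 0, 0.2], [0, 0, 0.3], [0, 0, 0.4], [0, 0, 0.495], [0, 0, 0.495], [0, 0, 0.495], [0, 0, 0.495], [0, 0, 0.495], [0, 0, 0.495]], "slide": [[-0.32, 0.6, 0.054], [-0.32, 0.6, 0.054], [-0.32, 0.6, 0.054], [-0.32, 0.6, 0.054], [-0.32, 0.6, 0.054], [-0.32, 0.6, 0.054], [-0.32, 0.6, 0.054], [-0.32, 0.6, 0.054], [-0.32, 0.6, 0.054], [-0.32, 0.6, 0.054]], "fingers": [1, 1, 1, 1, 1, 1, 1, 1, 1, 1], "grip_force": 30}}

```text
clock: 2.28
ee_pos: [0.4601, 0.1776, 0.271]
eef_rot: [180.0, -0.0, 41.0]
wrist_force: [0.6, 1.3, -0.5]
grip_width: 0.0002
```

```bash
python3 -c "
from h import *
rows([polar(41,-.034,z=.25),polar(41,-.034,z=.18)])"
```

```text
2.28 [0.4601 0.1776 0.271 ] [180.  -0.  41.] [ 0.6  1.3 -0.5]
slide [[0.0009, 0.262, 0.021], [0.0008, 0.262, 0.091]]
ang [[0.0, -0.001, 0.0], [0.0, -0.001, 0.0]]
```

Request:
{"op": "arm_command", "data": {"angular": [[0, 0, 0], [0, 0, 0], [0, 0, 0], [0, 0, 0], [0, 0, 0], [0, 0, 0], [0, 0, 0], [0, 0, 0], [0, 0, 0], [0, 0, 0]], "slide": [[0.001, 0.262, 0.021], [0.001, 0.262, 0.021], [0.001, 0.262, 0.021], [0.001, 0.262, 0.021], [0.001, 0.262, 0.021], [0.001, 0.262, 0.021], [0.001, 0.262, 0.05], [0.001, 0.262, 0.091], [0.001, 0.262, 0.091], [0.001, 0.262, 0.091]], "fingers": [1, 1, 1, 1, 1, 1, 1, 1, 1, 1]}}

```text
clock: 3.12
ee_pos: [0.6316, -0.0193, 0.1781]
eef_rot: [-179.7, 0.2, 41.0]
wrist_force: [0.3, 0.4, 1.0]
grip_width: 0.0002
```

```bash
python3 - <<'E'
from h import *
rows([polar(41,-.034,z=.16),polar(41,-.034,z=.127)])
p=viewer.get_image("side");save(p,"s1.png",(230,220,410,380),4)
E
```

```text
3.12 [ 0.6316 -0.0193  0.1781] [-179.7    0.2   41. ] [0.3 0.4 1. ]
slide [[0.0008, 0.001, 0.0181], [0.0009, 0.0012, 0.0511]]
ang [[-0.005, 0.003, -0.0], [-0.005, 0.003, -0.0]]
```

View pics/s1.png

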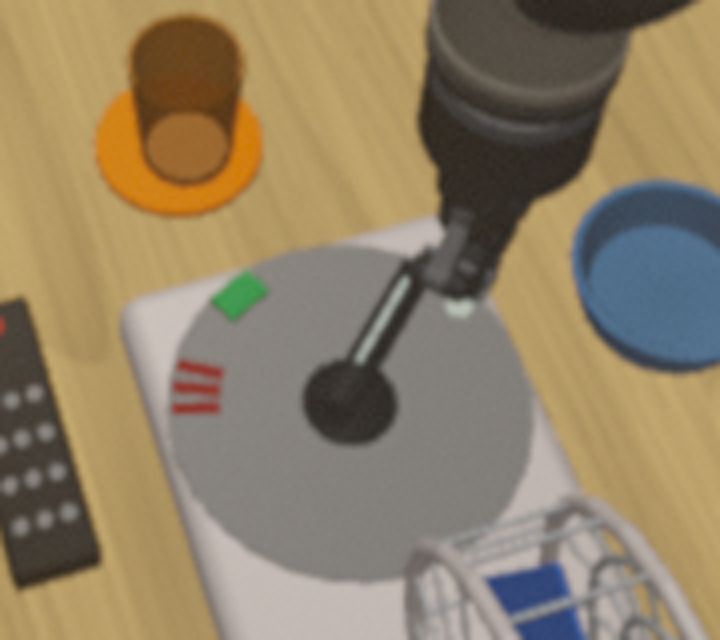

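The fingertip shows at crop (465,290), just clockwise of the arm, and nothing has been disturbed. I'll check its height against the depth image.

```bash
python3 - <<'E'
from h import *
p=viewer.get_image("side")
s=r.read_state()
T=np.array(p["pose"]);K=p["K"]
for z in(.105,.092):
    q=T[:3,:3].T@(np.array([*s["ee_pos"][:2],z])-T[:3,3]);print(z,K[0][0]*q[0]/-q[2]+K[0][2],-K[1][1]*q[1]/-q[2]+K[1][2])
for u in(340,344,348,352):
    print(u,[(v,*w(p,(u,v)).round(3)) for v in range(282,298,2)])
E
```

```text
0.105 348.2574585744426 290.81861730569904
0.092 347.5013404477339 294.2318025687153
340 [(282, np.float64(0.592), np.float64(-0.05), np.float64(0.207)), (284, np.float64(0.592), np.float64(-0.051), np.float64(0.204)), (286, np.float64(0.591), np.float64(-0.054), np.float64(0.202)), (288, np.float64(0.59), np.float64(-0.058), np.float64(0.202)), (290, np.float64(0.588), np.float64(-0.061), np.float64(0.201)), (292, np.float64(0.588), np.float64(-0.062), np.float64(0.197)), (294, np.float64(0.637), np.float64(0.013), np.float64(0.037)), (296, np.float64(0.634), np.float64(0.007), np.float64(0.041))]
344 [(282, np.float64(0.598), np.float64(-0.053), np.float64(0.209)), (284, np.float64(0.597), np.float64(-0.056), np.float64(0.209)), (286, np.float64(0.599), np.float64(-0.054), np.float64(0.199)), (288, np.float64(0.595), np.float64(-0.061), np.float64(0.204)), (290, np.float64(0.594), np.float64(-0.064), np.float64(0.204)), (292, np.float64(0.594), np.float64(-0.065), np.float64(0.199)), (294, np.float64(0.593), np.float64(-0.068), np.float64(0.198)), (296, np.float64(0.643), np.float6
[... 370 characters left out ...]
oat64(0.608), np.float64(-0.056), np.float64(0.176)), (294, np.float64(0.627), np.float64(-0.03), np.float64(0.116)), (296, np.float64(0.65), np.float64(0.002), np.float64(0.04))]
352 [(282, np.float64(0.626), np.float64(-0.036), np.float64(0.168)), (284, np.float64(0.628), np.float64(-0.034), np.float64(0.158)), (286, np.float64(0.629), np.float64(-0.034), np.float64(0.15)), (288, np.float64(0.625), np.float64(-0.041), np.float64(0.157)), (290, np.float64(0.634), np.float64(-0.03), np.float64(0.126)), (292, np.float64(0.635), np.float64(-0.03), np.float64(0.119)), (294, np.float64(0.634), np.float64(-0.032), np.float64(0.115)), (296, np.float64(0.659), np.float64(0.002), np.float64(0.036))]
```

Request:
{"op": "arm_command", "data": {"angular": [[0, 0, 0], [0, 0, 0], [0, 0, 0], [0, 0, 0], [0, 0, 0], [0, 0, 0]], "slide": [[0.001, 0.001, 0.02], [0.001, 0.001, 0.035], [0.001, 0.001, 0.045], [0.001, 0.001, 0.05], [0.001, 0.001, 0.05], [0.001, 0.001, 0.05]], "fingers": [1, 1, 1, 1, 1, 1]}}

```text
clock: 3.72
ee_pos: [0.6356, -0.0188, 0.1335]
eef_rot: [179.8, -0.2, 41.1]
wrist_force: [0.0, -0.3, -0.0]
grip_width: -0.0003
```

```bash
python3 - <<'E'
from h import *
rows([polar(41,-.026)]+[polar(t,-.018) for t in(41,46,51,56,61,66,71,76,81)])
E
```

```text
3.72 [ 0.6356 -0.0188  0.1335] [179.8  -0.2  41.1] [ 0.  -0.3 -0. ]
slide [[-0.0026, -0.0093, 0.0065], [-0.0026, -0.0173, 0.0065], [-0.0012, -0.0219, 0.0065], [-0.0003, -0.0266, 0.0064], [0.0003, -0.0314, 0.0064], [0.0004, -0.0362, 0.0064], [0.0002, -0.041, 0.0064], [-0.0005, -0.0457, 0.0064], [-0.0016, -0.0504, 0.0064], [-0.0031, -0.0549, 0.0063]]
ang [[0.003, -0.003, 0.001], [0.003, -0.003, 0.001], [0.004, -0.003, -0.086], [0.004, -0.003, -0.173], [0.004, -0.003, -0.26], [0.004, -0.003, -0.348], [0.004, -0.003, -0.435], [0.004, -0.003, -0.522], [0.004, -0.002, -0.609], [0.004, -0.002, -0.697]]
```

Request:
{"op": "arm_command", "data": {"angular": [[0.003, -0.003, 0], [0.003, -0.003, 0], [0.004, -0.003, -0.086], [0.004, -0.003, -0.173], [0.004, -0.003, -0.26], [0.004, -0.003, -0.348], [0.004, -0.003, -0.435], [0.004, -0.003, -0.522], [0.004, -0.002, -0.609], [0.004, -0.002, -0.697]], "slide": [[-0.0026, -0.0093, 0.0065], [-0.0026, -0.0173, 0.0065], [-0.0012, -0.022, 0.0065], [-0.0003, -0.0266, 0.0064], [0.0003, -0.0314, 0.0064], [0.0004, -0.0362, 0.0064], [0.0002, -0.041, 0.0064], [-0.0005, -0.0457, 0.0064], [-0.0016, -0.0504, 0.0064], [-0.003, -0.055, 0.0063]], "fingers": [1, 1, 1, 1, 1, 1, 1, 1, 1, 1]}}

```text
clock: 4.55
ee_pos: [0.5977, 0.0208, 0.1283]
eef_rot: [179.8, 0.0, 81.3]
wrist_force: [1.9, -2.0, -1.3]
grip_width: -0.0001
```

```bash
python3 - <<'E'
from h import *
p=viewer.get_image("top");save(p,"t1.png",(320,150,460,270),5)
rows([polar(t,-.018) for t in(82,86,91,96,101,106,111,116,121,126)])
print(polar(81,-.018))
E
```

```text
4.6 [0.597  0.0214 0.1282] [179.9   0.   81.6] [0.9 0.8 1. ]
slide [[-0.0005, -0.0006, 0.0012], [0.0006, -0.0043, 0.0012], [0.0016, -0.009, 0.0012], [0.0022, -0.0138, 0.0012], [0.0024, -0.0186, 0.0012], [0.0022, -0.0234, 0.0011], [0.0015, -0.0281, 0.0011], [0.0005, -0.0328, 0.0011], [-0.001, -0.0374, 0.0011], [-0.0029, -0.0418, 0.0011]]
ang [[0.002, 0.0, -0.007], [0.002, 0.0, -0.077], [0.002, 0.0, -0.164], [0.002, 0.0, -0.251], [0.002, 0.0, -0.339], [0.002, 0.0, -0.426], [0.002, 0.001, -0.513], [0.002, 0.001, -0.601], [0.002, 0.001, -0.688], [0.002, 0.001, -0.775]]
[np.float64(0.5971129823128045), np.float64(0.020543973340223006), 0.127, 81]
```

View pics/t1.png

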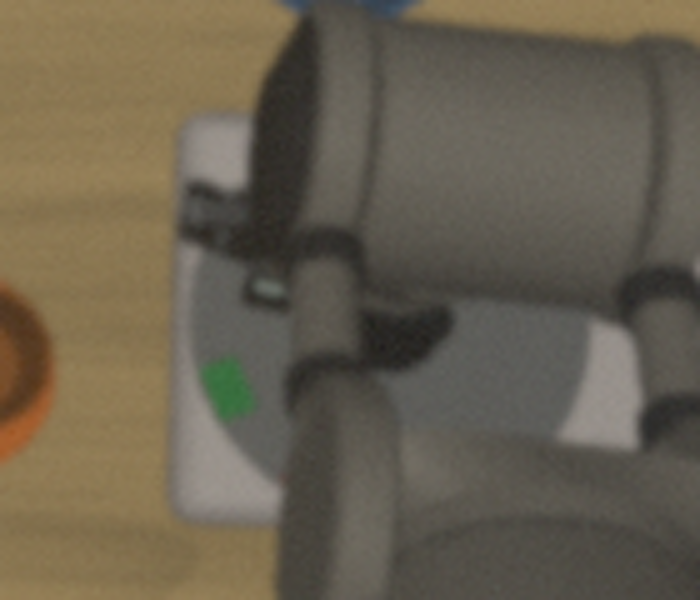

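The arm's tip, at crop (265,290), is being pushed ahead of the finger, and the marker is at (228,388), unmoved. I'll carry on.

Request:
{"op": "arm_command", "data": {"angular": [[0.002, 0, -0.007], [0.002, 0, -0.077], [0.002, 0, -0.164], [0.002, 0, -0.251], [0.002, 0, -0.339], [0.002, 0, -0.426], [0.002, 0.001, -0.513], [0.002, 0.001, -0.601], [0.002, 0.001, -0.688], [0.002, 0.001, -0.775]], "slide": [[-0.0005, -0.0006, 0.001], [0.0006, -0.0043, 0.001], [0.0016, -0.009, 0.001], [0.0022, -0.0138, 0.001], [0.0024, -0.0186, 0.001], [0.0022, -0.0234, 0.001], [0.0015, -0.0281, 0.001], [0.0005, -0.0328, 0.001], [-0.001, -0.0374, 0.001], [-0.003, -0.042, 0.001]], "fingers": [1, 1, 1, 1, 1, 1, 1, 1, 1, 1]}}

```text
clock: 5.43
ee_pos: [0.5556, 0.0249, 0.1281]
eef_rot: [179.9, 0.1, 126.1]
wrist_force: [1.1, 1.0, 0.8]
grip_width: 0.0001
```

```bash
python3 - <<'E'
from h import *
rows([polar(t,-.018) for t in(127,131,135,139,143,146,148,150,151,151)])
print(polar(126,-.018),r.read_state()["joints"])
E
```

```text
5.43 [0.5556 0.0249 0.1281] [1.799e+02 1.000e-01 1.261e+02] [1.1 1.  0.8]
slide [[0.0003, -0.0014, 0.0011], [0.0014, -0.005, 0.0011], [0.0022, -0.0088, 0.0011], [0.0027, -0.0126, 0.0011], [0.003, -0.0164, 0.001], [0.0031, -0.0193, 0.001], [0.003, -0.0212, 0.001], [0.0029, -0.0231, 0.001], [0.0028, -0.0241, 0.001], [0.0028, -0.0241, 0.001]]
ang [[0.002, 0.001, -0.016], [0.002, 0.001, -0.085], [0.002, 0.001, -0.155], [0.002, 0.001, -0.225], [0.002, 0.001, -0.295], [0.002, 0.001, -0.347], [0.002, 0.001, -0.382], [0.002, 0.001, -0.417], [0.002, 0.001, -0.434], [0.002, 0.001, -0.434]]
[np.float64(0.5551974727795406), np.float64(0.024649018248761777), 0.127, 126] [-5.35043524e+00  3.39953973e+01  9.46968842e+01  6.35230272e-02
  5.11726148e+01 -1.31495709e+02]
```

Request:
{"op": "arm_command", "data": {"angular": [[0.002, 0.001, -0.016], [0.002, 0.001, -0.085], [0.002, 0.001, -0.155], [0.002, 0.001, -0.225], [0.002, 0.001, -0.295], [0.002, 0.001, -0.347], [0.002, 0.001, -0.382], [0.002, 0.001, -0.417], [0.002, 0.001, -0.434], [0.002, 0.001, -0.434]], "slide": [[0.0003, -0.0014, 0.001], [0.0014, -0.005, 0.001], [0.0022, -0.0088, 0.001], [0.0027, -0.0126, 0.001], [0.003, -0.0164, 0.001], [0.003, -0.0193, 0.001], [0.003, -0.0212, 0.001], [0.003, -0.023, 0.001], [0.003, -0.024, 0.001], [0.003, -0.024, 0.001]], "fingers": [1, 1, 1, 1, 1, 1, 1, 1, 1, 1]}}

```text
clock: 6.27
ee_pos: [0.5347, 0.0132, 0.1274]
eef_rot: [180.0, 0.1, 150.9]
wrist_force: [0.6, 0.8, 0.6]
grip_width: 0.0001
```

```bash
cat >> h.py <<'E'
def tang(th):
    s=[];
    for _ in range(6):
        viewer.get_image("side"); f=r.read_state()["wrist_force"]; a=np.radians(th); s.append([f[0]*-np.sin(a)+f[1]*np.cos(a)])
    print("tangential force",np.mean(s).round(2),np.std(s).round(2))
E
python3 - <<'E'
from h import *
p=viewer.get_image("side");save(p,"s2.png",(230,240,390,370),5)
tang(151)
rows([polar(t,-.018) for t in(151.5,152,152.5,153,153.5,154,154.5,155)])
print(polar(151,-.018),polar(156,-.018))
E
```

```text
tangential force -1.35 0.22
6.62 [0.5345 0.0133 0.127 ] [180.    0.  150.9] [0.2 1.3 1.4]
slide [[0.0001, -0.0008, 0.0], [0.0002, -0.0012, 0.0], [0.0004, -0.0017, 0.0], [0.0005, -0.0021, 0.0], [0.0007, -0.0026, 0.0], [0.0008, -0.0031, 0.0], [0.0009, -0.0035, 0.0], [0.0011, -0.004, 0.0]]
ang [[0.0, 0.001, -0.01], [0.0, 0.001, -0.018], [0.0, 0.001, -0.027], [0.0, 0.001, -0.036], [0.0, 0.001, -0.045], [0.0, 0.001, -0.053], [0.0, 0.001, -0.062], [0.0, 0.001, -0.071]]
[np.float64(0.5344463483931855), np.float64(0.012953254981318656), 0.127, 151] [np.float64(0.5310168957779493), np.float64(0.009594123677508434), 0.127, 156]
```

View pics/s2.png

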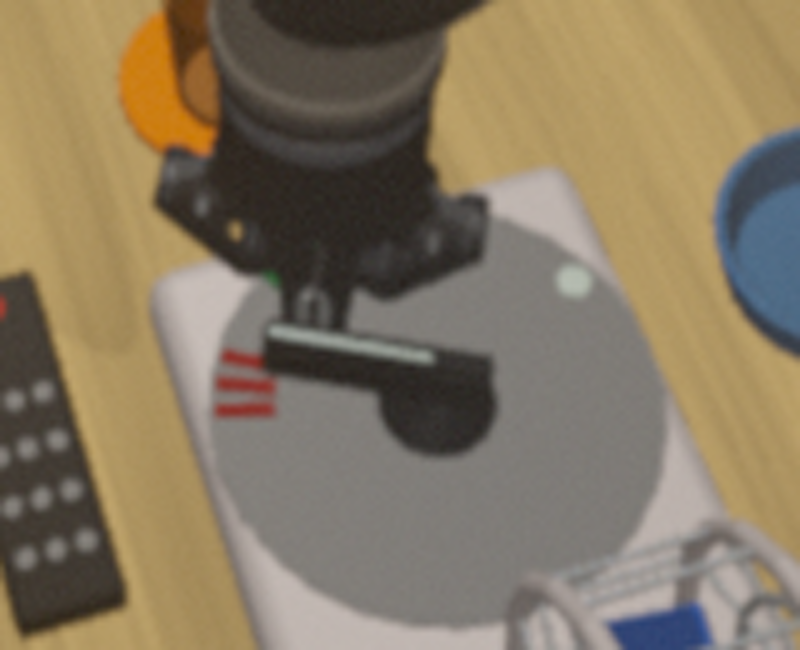

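The side view shows the white line from crop (270,330) to (435,357), with the middle bar at (247,385). The arm is close to full but not there yet. I'll measure the line angle automatically.

```bash
cat >> h.py <<'E'
def armang(view="side"):
    p,H,S,V,pl=measure(view);X=pl(.073);R=np.hypot(*(X-C).transpose(2,0,1))
    A=np.degrees(np.arctan2(X[...,1]-C[1],X[...,0]-C[0]))
    m=(R<.071)&(V>150)&(S<50)&(A>10)&(A<178)
    n,l,st,c=cv2.connectedComponentsWithStats(m.astype(np.uint8));k=1+np.argmax(st[1:,4]);q=X[l==k];
    d=np.linalg.svd(q-q.mean(0),full_matrices=False)[2][0];d=d*np.sign(d@(q.mean(0)-C))
    print("arm: line dir",np.degrees(np.arctan2(d[1],d[0])).round(2),"centroid",np.degrees(ang(q.mean(0),C)).round(2),"n",len(q),"ends r",R[l==k].min().round(3),R[l==k].max().round(3))
    return p
E
python3 - <<'E'
from h import *
p=armang()
for a in((270,330),(435,357)): print(w(p,(a[0]/5+230,a[1]/5+240),.073))
E
```

```text
arm: line dir 27.09 centroid 16.04 n 35 ends r 0.057 0.071
[0.51271301 0.00537729 0.073     ]
[ 0.56919309 -0.0255617   0.073     ]
```

Request:
{"op": "arm_command", "data": {"angular": [[0, 0, -0.01], [0, 0, -0.018], [0, 0, -0.027], [0, 0, -0.036], [0, 0, -0.045], [0, 0, -0.045]], "slide": [[0, -0.0008, 0], [0, -0.0012, 0], [0.0004, -0.0017, 0], [0.0005, -0.0021, 0], [0.0007, -0.0026, 0], [0.0007, -0.0026, 0]], "fingers": [1, 1, 1, 1, 1, 1]}}

```text
clock: 7.17
ee_pos: [0.5326, 0.0112, 0.127]
eef_rot: [180.0, 0.0, 153.6]
wrist_force: [1.6, 0.8, 0.4]
grip_width: -0.0002
```

```bash
python3 - <<'E'
from h import *
armang();tang(153)
rows([polar(t,-.018) for t in(154,154.5,155,155.5,156,156.5,157)])
E
```

```text
arm: line dir 27.09 centroid 16.04 n 35 ends r 0.057 0.071
tangential force -0.59 0.62
7.52 [0.5326 0.0112 0.127 ] [-180.     0.   153.5] [ 0.5 -0.5 -0.9]
slide [[0.0001, -0.0004, 0.0], [0.0002, -0.0008, 0.0], [0.0004, -0.0013, 0.0], [0.0005, -0.0017, 0.0], [0.0007, -0.0022, 0.0], [0.0008, -0.0026, 0.0], [0.0009, -0.0031, 0.0]]
ang [[-0.0, 0.0, -0.008], [-0.0, 0.0, -0.017], [-0.0, 0.0, -0.026], [-0.0, 0.0, -0.034], [-0.0, 0.0, -0.043], [-0.0, 0.0, -0.052], [-0.0, 0.0, -0.061]]
```

Request:
{"op": "arm_command", "data": {"angular": [[0, 0, -0.008], [0, 0, -0.017], [0, 0, -0.026], [0, 0, -0.034], [0, 0, -0.034]], "slide": [[0, -0.0004, 0], [0, -0.0008, 0], [0.0004, -0.0013, 0], [0.0005, -0.0017, 0], [0.0005, -0.0017, 0]], "fingers": [1, 1, 1, 1, 1]}}

```text
clock: 7.93
ee_pos: [0.5313, 0.0099, 0.127]
eef_rot: [-180.0, 0.0, 155.5]
wrist_force: [0.3, 1.5, -0.7]
grip_width: -0.0004
```

```bash
sed -i 's/(A>10)&(A<178)/(A>75)\&(A<178)/;s/V>150)&(S<50)&(A/V>140)\&(S<60)\&(A/' h.py; python3 - <<'E'
from h import *
armang();tang(155)
rows([polar(t,-.018) for t in(156,156.5,157,157.5)])
E
```

```text
arm: line dir 155.27 centroid 153.63 n 47 ends r 0.007 0.067
tangential force -0.62 0.31
8.28 [0.5313 0.0099 0.127 ] [-180.     0.   155.5] [-0.8  0.6 -0.1]
slide [[0.0002, -0.0004, -0.0], [0.0003, -0.0009, -0.0], [0.0005, -0.0014, -0.0], [0.0006, -0.0018, -0.0]]
ang [[-0.0, 0.0, -0.009], [-0.0, 0.0, -0.018], [-0.0, 0.0, -0.027], [-0.0, 0.0, -0.035]]
```

Request:
{"op": "arm_command", "data": {"angular": [[0, 0, -0.009], [0, 0, -0.018], [0, 0, -0.018]], "slide": [[0, -0.0004, 0], [0.0003, -0.0009, 0], [0.0003, -0.0009, 0]], "fingers": [1, 1, 1]}}

```text
clock: 8.53
ee_pos: [0.5309, 0.0096, 0.127]
eef_rot: [180.0, 0.0, 156.5]
wrist_force: [0.8, 4.2, -0.5]
grip_width: -0.0003
```

```bash
python3 - <<'E'
from h import *
armang();tang(156)
rows([polar(t,-.018) for t in(157,157.5,158,158.5)])
E
```

```text
arm: line dir 155.67 centroid 153.89 n 48 ends r 0.007 0.067
tangential force -5.24 0.5
8.88 [0.5309 0.0096 0.127 ] [180.    0.  156.5] [ 1.6  4.8 -0.7]
slide [[0.0002, -0.0009, 0.0], [0.0004, -0.0013, 0.0], [0.0005, -0.0018, 0.0], [0.0007, -0.0022, 0.0]]
ang [[0.001, 0.001, -0.009], [0.001, 0.001, -0.017], [0.0, 0.001, -0.026], [0.0, 0.001, -0.035]]
```

The force rose to about 5 N, so the arm is at its stop and reads about 156°. Next I back off, lift and cross to the other flank.

Request:
{"op": "arm_command", "data": {"angular": [[0, 0, 0], [0, 0, 0], [0, 0, 0], [0, 0, 0], [0, 0, 0], [0, 0, 0], [0, 0, 0], [0, 0, 0], [0, 0, 0], [0, 0, 0]], "slide": [[0, 0.006, 0], [0, 0.008, 0], [0, 0.008, -0.03], [0, 0.008, -0.055], [0, 0.008, -0.055], [0, 0.008, -0.055], [0, -0.025, -0.055], [0, -0.054, -0.055], [0, -0.054, -0.055], [0, -0.054, -0.055]], "fingers": [1, 1, 1, 1, 1, 1, 1, 1, 1, 1]}}

```text
clock: 9.72
ee_pos: [0.5084, -0.0409, 0.181]
eef_rot: [-180.0, -0.1, 156.4]
wrist_force: [-0.2, 0.7, 0.1]
grip_width: -0.0003
```

```bash
python3 - <<'E'
from h import *
p=armang();save(p,"s3.png",(230,240,390,370),5)
rows([polar(156,.036,z=.15),polar(156,.036)])
E
```

```text
Traceback (most recent call last):
  File "h.py", line 50, in armang
    n,l,st,c=cv2.connectedComponentsWithStats(m.astype(np.uint8));k=1+np.argmax(st[1:,4]);q=X[l==k];
                                                                      ~~~~~~~~~^^^^^^^^^^
ValueError: attempt to get argmax of an empty sequence
```

```bash
python3 - <<'E'
from h import *
rows([polar(156,.034,z=.15),polar(156,.034)])
E
```

```text
9.77 [ 0.5089 -0.0402  0.1811] [ 1.800e+02 -1.000e-01  1.564e+02] [0.4 0.4 0.6]
slide [[0.0, 0.0025, 0.0311], [-0.0, 0.0025, 0.0541]]
ang [[0.0, -0.001, 0.008], [0.0, -0.001, 0.008]]
```

Request:
{"op": "arm_command", "data": {"angular": [[0, 0, 0.008], [0, 0, 0.008], [0, 0, 0.008], [0, 0, 0.008], [0, 0, 0.008], [0, 0, 0.008], [0, 0, 0.008]], "slide": [[0, 0.0025, 0.02], [0, 0.0025, 0.035], [0, 0.0025, 0.046], [0, 0.0025, 0.053], [0, 0.0025, 0.053], [0, 0.0025, 0.053], [0, 0.0025, 0.053]], "fingers": [1, 1, 1, 1, 1, 1, 1]}}

```text
clock: 10.35
ee_pos: [0.5103, -0.0376, 0.1286]
eef_rot: [180.0, -0.0, 156.0]
wrist_force: [-0.5, 0.5, -0.0]
grip_width: -0.0001
```

```bash
python3 - <<'E'
from h import *
rows([polar(156,.026),polar(156,.020),polar(154,.018)]+[polar(t,.018) for t in(150,146,142,138,134,130,130)])
E
```

```text
10.35 [ 0.5103 -0.0376  0.1286] [180.  -0. 156.] [-0.5  0.5 -0. ]
slide [[0.0003, 0.0076, 0.0016], [0.0003, 0.0136, 0.0016], [0.0009, 0.0174, 0.0016], [0.0019, 0.0211, 0.0016], [0.0026, 0.0249, 0.0016], [0.0031, 0.0287, 0.0016], [0.0033, 0.0325, 0.0016], [0.0032, 0.0364, 0.0016], [0.0029, 0.0402, 0.0016], [0.0029, 0.0402, 0.0016]]
ang [[0.0, -0.0, 0.0], [0.0, -0.0, 0.0], [0.0, -0.0, 0.035], [0.0, -0.0, 0.105], [0.0, -0.0, 0.175], [0.0, -0.0, 0.244], [0.0, -0.0, 0.314], [0.0, -0.0, 0.384], [0.0, -0.0, 0.454], [0.0, -0.0, 0.454]]
```

Request:
{"op": "arm_command", "data": {"angular": [[0, 0, 0], [0, 0, 0], [0, 0, 0.035], [0, 0, 0.105], [0, 0, 0.175], [0, 0, 0.244], [0, 0, 0.314], [0, 0, 0.384], [0, 0, 0.454], [0, 0, 0.454]], "slide": [[0, 0.0076, 0.0016], [0, 0.0136, 0.0016], [0.0009, 0.0174, 0.0016], [0.0019, 0.021, 0.0016], [0.0026, 0.025, 0.0016], [0.003, 0.0287, 0.0016], [0.0033, 0.0325, 0.0016], [0.0032, 0.0364, 0.0016], [0.003, 0.04, 0.0016], [0.003, 0.04, 0.0016]], "fingers": [1, 1, 1, 1, 1, 1, 1, 1, 1, 1]}}

```text
clock: 11.18
ee_pos: [0.5244, 0.001, 0.1275]
eef_rot: [179.9, 0.0, 129.9]
wrist_force: [0.5, 0.4, -0.7]
grip_width: 0.0
```

```bash
python3 - <<'E'
from h import *
p=viewer.get_image("side");save(p,"s4.png",(230,240,390,370),5)
rows([polar(t,.018) for t in(128,126,124,122,120,119,118,117.5,117,117)])
E
```

```text
11.23 [0.5242 0.0008 0.1274] [179.9   0.  130.1] [-0.3 -0.  -0.4]
slide [[0.0003, 0.0013, 0.0004], [0.0009, 0.0032, 0.0004], [0.0013, 0.005, 0.0004], [0.0017, 0.0069, 0.0004], [0.0021, 0.0088, 0.0004], [0.0022, 0.0097, 0.0004], [0.0023, 0.0107, 0.0004], [0.0024, 0.0112, 0.0004], [0.0024, 0.0117, 0.0004], [0.0024, 0.0117, 0.0004]]
ang [[0.001, 0.0, 0.037], [0.001, 0.0, 0.072], [0.001, 0.0, 0.107], [0.001, 0.0, 0.141], [0.001, 0.0, 0.176], [0.001, 0.0, 0.194], [0.001, 0.0, 0.211], [0.001, 0.0, 0.22], [0.001, 0.0, 0.229], [0.001, 0.0, 0.229]]
```

View pics/s4.png

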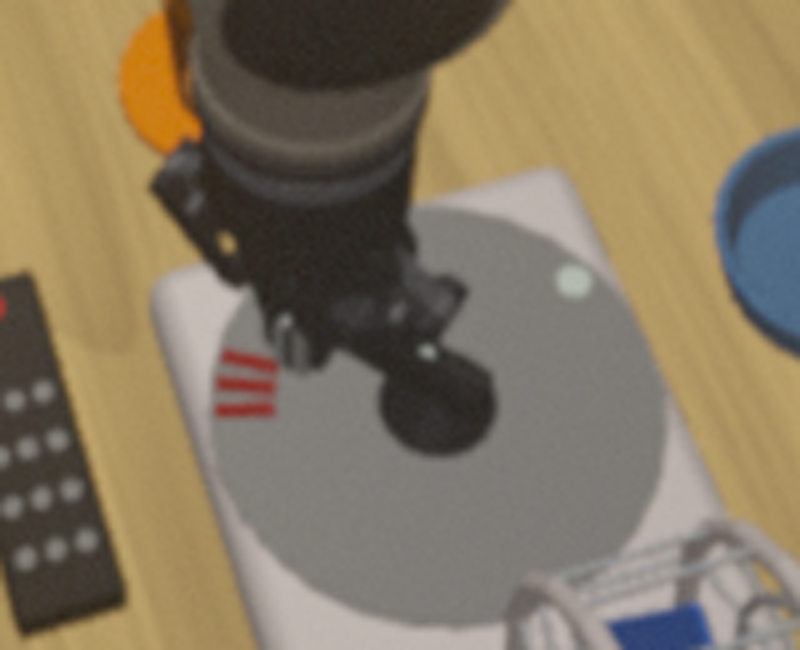

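The finger is on the far flank and the arm is mostly hidden behind it. I'll push to about 117°, then retreat and look.

Request:
{"op": "arm_command", "data": {"angular": [[0, 0, 0.037], [0, 0, 0.072], [0, 0, 0.107], [0, 0, 0.141], [0, 0, 0.176], [0, 0, 0.194], [0, 0, 0.211], [0, 0, 0.22], [0, 0, 0.229], [0, 0, 0.229]], "slide": [[0.0003, 0.0013, 0], [0.0009, 0.0032, 0], [0.0013, 0.005, 0], [0.0017, 0.0069, 0], [0.002, 0.0088, 0], [0.0022, 0.0097, 0], [0.0023, 0.0107, 0], [0.0024, 0.0112, 0], [0.0024, 0.0117, 0], [0.0024, 0.0117, 0]], "fingers": [1, 1, 1, 1, 1, 1, 1, 1, 1, 1]}}

```text
clock: 12.07
ee_pos: [0.5315, 0.0103, 0.1274]
eef_rot: [179.9, -0.0, 117.0]
wrist_force: [-2.4, 0.3, -0.3]
grip_width: -0.0002
```

```bash
python3 - <<'E'
from h import *
rows([polar(117,.018),polar(117,.06),polar(117,.06,z=.2)])
E
```

```text
12.07 [0.5315 0.0103 0.1274] [179.9  -0.  117. ] [-2.4  0.3 -0.3]
slide [[-0.0001, -0.0, 0.0004], [-0.0001, -0.042, 0.0003], [-0.0001, -0.042, -0.0727]]
ang [[0.001, -0.0, -0.0], [0.001, -0.0, -0.0], [0.001, -0.0, -0.0]]
```

Request:
{"op": "arm_command", "data": {"angular": [[0, 0, 0], [0, 0, 0], [0, 0, 0], [0, 0, 0], [0, 0, 0], [0, 0, 0], [0, 0, 0], [0, 0, 0], [0, 0, 0], [0, 0, 0]], "slide": [[0, -0.012, 0], [0, -0.03, 0], [0, -0.03, -0.03], [0, -0.03, -0.07], [0, -0.03, -0.11], [0, -0.03, -0.12], [0.03, -0.03, -0.12], [0.07, -0.03, -0.12], [0.11, -0.03, -0.12], [0.13, -0.03, -0.12]], "fingers": [1, 1, 1, 1, 1, 1, 1, 1, 1, 1]}}

```text
clock: 12.9
ee_pos: [0.4439, 0.1149, 0.2476]
eef_rot: [179.9, -0.1, 117.1]
wrist_force: [-0.3, 0.3, 0.3]
grip_width: -0.0003
```

```bash
python3 - <<'E'
from h import *
p=viewer.get_image("side");save(p,"s5.png",(230,240,390,370),5)
try: armang()
except Exception as e: print(e)
E
```

```text
arm: line dir 117.23 centroid 116.14 n 29 ends r 0.009 0.065
```

View pics/s5.png

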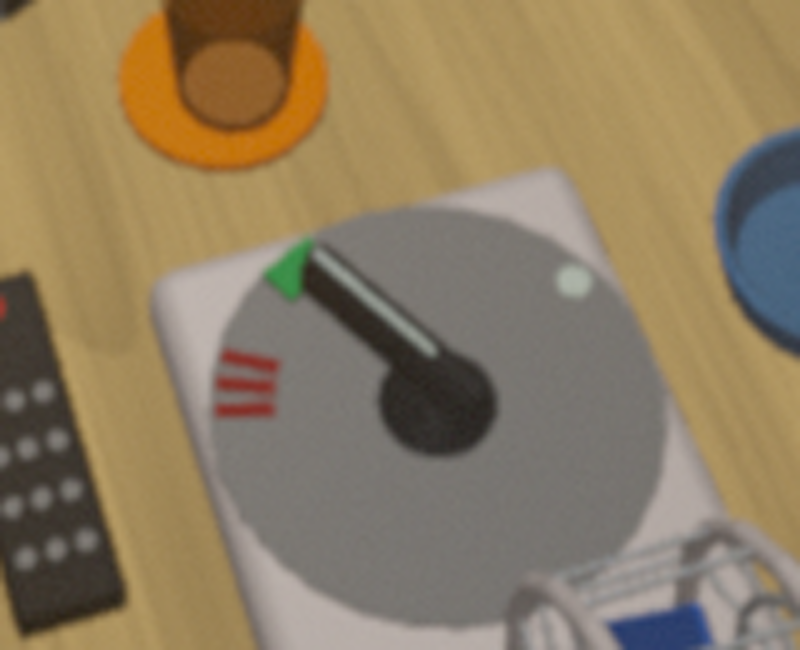

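The arm reads about 117.2° and the marker about 114.1° (at crop (290,268), unmoved). I'll go back and push about 3° more.

```bash
python3 - <<'E'
from h import *
rows([polar(117,.034,z=.247),polar(117,.034,z=.18),polar(117,.034)])
E
```

```text
13.0 [0.4444 0.1148 0.2477] [179.9  -0.  117.2] [ 1.1 -0.3 -0.2]
slide [[-0.1328, 0.0136, 0.0007], [-0.1329, 0.0135, 0.0677], [-0.1329, 0.0134, 0.1207]]
ang [[0.002, -0.001, 0.004], [0.002, -0.001, 0.004], [0.002, -0.001, 0.004]]
```

Request:
{"op": "arm_command", "data": {"angular": [[0, 0, 0], [0, 0, 0], [0, 0, 0], [0, 0, 0], [0, 0, 0], [0, 0, 0], [0, 0, 0], [0, 0, 0], [0, 0, 0], [0, 0, 0]], "slide": [[-0.04, 0.01, 0], [-0.08, 0.013, 0], [-0.12, 0.013, 0], [-0.133, 0.013, 0], [-0.133, 0.013, 0.01], [-0.133, 0.013, 0.045], [-0.133, 0.013, 0.08], [-0.133, 0.013, 0.105], [-0.133, 0.013, 0.12], [-0.133, 0.013, 0.12]], "fingers": [1, 1, 1, 1, 1, 1, 1, 1, 1, 1]}}

```text
clock: 13.83
ee_pos: [0.5145, 0.0033, 0.124]
eef_rot: [-179.8, -0.3, 117.3]
wrist_force: [-0.9, -0.3, 0.0]
grip_width: -0.0001
```

```bash
python3 - <<'E'
from h import *
rows([polar(117,.028),polar(117,.022)]+[polar(t,.018) for t in(117,116.5,116,115.5,115,114.5,114.2,114.2)])
E
```

```text
13.83 [0.5145 0.0033 0.124 ] [-179.8   -0.3  117.3] [-0.9 -0.3  0. ]
slide [[-0.0017, 0.0083, -0.0031], [-0.0017, 0.0143, -0.0031], [-0.0017, 0.0183, -0.0031], [-0.0015, 0.0187, -0.0031], [-0.0014, 0.0192, -0.0031], [-0.0012, 0.0196, -0.0031], [-0.0011, 0.0201, -0.0031], [-0.001, 0.0205, -0.0031], [-0.0009, 0.0208, -0.0031], [-0.0009, 0.0208, -0.0031]]
ang [[-0.004, -0.005, 0.004], [-0.004, -0.005, 0.004], [-0.004, -0.005, 0.004], [-0.004, -0.005, 0.013], [-0.004, -0.005, 0.022], [-0.004, -0.005, 0.031], [-0.004, -0.005, 0.039], [-0.004, -0.005, 0.048], [-0.004, -0.005, 0.053], [-0.004, -0.005, 0.053]]
```

Request:
{"op": "arm_command", "data": {"angular": [[-0.004, -0.005, 0.004], [-0.004, -0.005, 0.004], [-0.004, -0.005, 0.004], [-0.004, -0.005, 0.013], [-0.004, -0.005, 0.022], [-0.004, -0.005, 0.031], [-0.004, -0.005, 0.035], [-0.004, -0.005, 0.035]], "slide": [[-0.0017, 0.008, -0.003], [-0.0017, 0.012, -0.003], [-0.0017, 0.015, -0.003], [-0.0015, 0.017, -0.003], [-0.0014, 0.018, -0.003], [-0.0012, 0.019, -0.003], [-0.001, 0.0195, -0.003], [-0.001, 0.0195, -0.003]], "fingers": [1, 1, 1, 1, 1, 1, 1, 1]}}

```text
clock: 14.5
ee_pos: [0.5323, 0.0114, 0.1271]
eef_rot: [-180.0, 0.0, 115.2]
wrist_force: [-0.6, -0.4, -0.0]
grip_width: -0.0
```

```bash
python3 - <<'E'
from h import *
rows([polar(t,.018) for t in(115,114.6,114.2)])
E
```

```text
14.5 [0.5323 0.0114 0.1271] [-180.     0.   115.2] [-0.6 -0.4 -0. ]
slide [[-0.0001, 0.0006, 0.0001], [-0.0, 0.0009, 0.0001], [0.0001, 0.0013, 0.0001]]
ang [[-0.0, 0.0, 0.004], [-0.0, 0.0, 0.011], [-0.0, 0.0, 0.018]]
```

Request:
{"op": "arm_command", "data": {"angular": [[0, 0, 0.004], [0, 0, 0.011], [0, 0, 0.018], [0, 0, 0.018], [0, 0, 0.018]], "slide": [[0, 0.0006, 0], [0, 0.0009, 0], [0, 0.0013, 0], [0, 0.0013, 0], [0, 0.0013, 0]], "fingers": [1, 1, 1, 1, 1]}}

```text
clock: 14.92
ee_pos: [0.5334, 0.012, 0.127]
eef_rot: [-180.0, -0.0, 114.2]
wrist_force: [-1.3, 0.4, 0.2]
grip_width: 0.0002
```

Request:
{"op": "arm_command", "data": {"angular": [[0, 0, 0], [0, 0, 0], [0, 0, 0], [0, 0, 0], [0, 0, 0], [0, 0, 0], [0, 0, 0], [0, 0, 0], [0, 0, 0], [0, 0, 0]], "slide": [[0, -0.012, 0], [0, -0.03, 0], [0, -0.03, -0.03], [0, -0.03, -0.07], [0, -0.03, -0.11], [0, -0.03, -0.12], [0.03, -0.03, -0.12], [0.07, -0.03, -0.12], [0.11, -0.03, -0.12], [0.13, -0.03, -0.12]], "fingers": [1, 1, 1, 1, 1, 1, 1, 1, 1, 1]}}

```text
clock: 15.75
ee_pos: [0.4512, 0.1209, 0.2473]
eef_rot: [180.0, -0.1, 114.2]
wrist_force: [0.6, 0.3, -0.4]
grip_width: 0.0004
```

```bash
python3 - <<'E'
from h import *
p=armang();save(p,"s6.png",(230,240,390,370),5)
p,H,S,V,pl=measure("side");X=pl(.041);m=(H>40)&(H<80)&(S>90)&(np.hypot(*(X-C).transpose(2,0,1))<.1)
# side-to-side balance of visible green about the arm
print("green",m.sum(),np.degrees(np.arctan2(X[m][:,1]-C[1],X[m][:,0]-C[0])).round(0).min(),np.degrees(np.arctan2(X[m][:,1]-C[1],X[m][:,0]-C[0])).max())
print(r.read_state()["ee_pos"],r.read_state()["clock"])
E
```

```text
arm: line dir 114.6 centroid 113.58 n 28 ends r 0.009 0.066
green 60 107.0 122.81768428191128
[0.45164145 0.12073669 0.24732832] 15.85
```

View pics/s6.png

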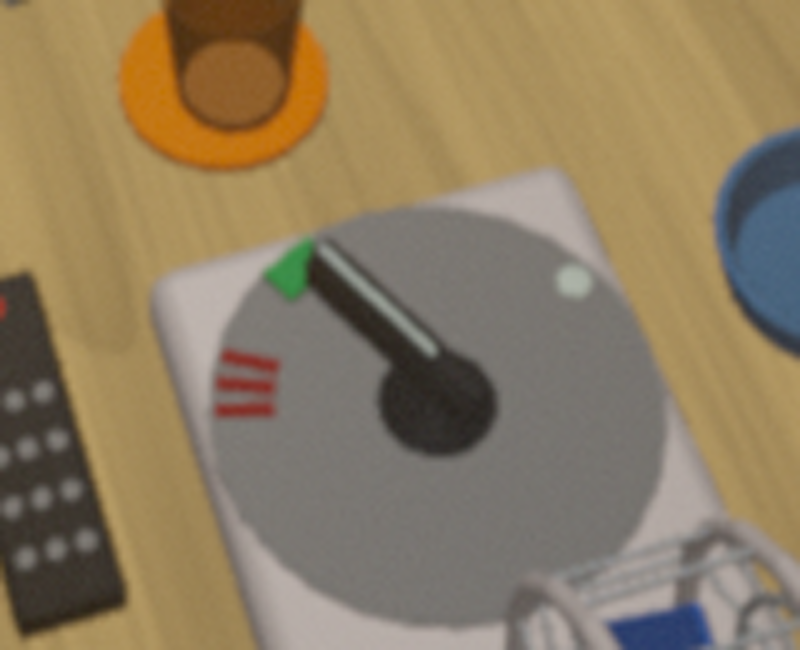

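The arm now lies along the marker's bearing. The line direction is 114.6° and its centroid 113.6°, against 114.1° for the marker. The sideways offset in the picture is parallax from the arm's height. The marker, glass, remote and ashtray haven't moved, and the gripper is clear.

```bash
python3 -c "
from h import *
print(r.hand_in())"
```

```text
the job is handed in; nothing more can be done
None
```

I pushed the speed arm with the closed fingertips to full, then back from its other side until it pointed at the green marker. The job was handed in at about 16 s, well under the 45 s limit.

- **Full:** the force rose to about 5 N at a bearing of about 156°, where the stop was expected at 155.8°. I backed off at once.
- **Marker:** the first push-back left the arm about 3° short, so I went back and finished it. The last check put the arm between 113.6° and 114.6°, depending on how its white line was measured. The marker is at about 114.1°.
- **Surroundings:** the marker, glass, coaster, remote and ashtray looked unmoved in the last picture. The gripper was about 0.25 m up and touching nothing. I did not check the sugar jar and spoon after the moves; the fingers went nowhere near them while low.

The network's pointer-tip detections were several centimetres off, so I took the arm's angle from the white line instead. That line finder failed twice: once it locked onto the white dot, and once the gripper hid the line.

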